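Bring the beaker carriage to the far stop of a slide that may be locked

TASK

Slide the carriage with the beaker along its bed, by the round black knob, until it rests against the stop at the other end, with the beaker still standing in its ring. The carriage may or may not be locked, which shows only on trying to move it: if it will not go, let go of it, push the steel locking tab across to the other end of its slot and try again. Once the carriage has moved off, do not touch the tab any more.

Things in the scene. Friction and masses are not known exactly. Their poses are not given: they have to be found in the camera images.
- slide: Fixed grey bed, 140 (x) by 360 mm (y), an end plate at each end. Origin: middle of its underside, on the bench. +y: direction of travel; +x: across, away from the robot. The carriage (grey deck 130 by 190 mm, top 52 mm above the bench) starts at the -y end and slides 140 mm along +y to the stop, with about 2 N friction; it stays where left. Locked, it gives about 3 mm and no more.
- knob (a point): Centre of the head of the round black knob in the middle of the carriage, 80 mm above the bench. The head is 24 mm across, from 66 to 94 mm above the bench, on a 14 mm stem. In the bed's frame it starts at x = 0, y = -70 mm and is at y = +70 mm when the carriage is against the stop.
- latch: Locking tab on the carriage: steel fin 26 (x), 12 (y), 28 mm high, 53 to 81 mm above the bench, 65 mm from the knob towards the bed's -y. Origin: its middle; axes as the bed's. It slides along x from +14 mm (far end; starts up to 8 mm short of it) to -14 mm, 2 N friction, stays where left. One end locks, the other frees; which varies and is unmarked; the change is near mid-way.
- beaker: Clear beaker, 45 mm across, 52 mm high, loose in a white ring (60 mm across, 15 mm high) on the carriage, 65 mm from the knob towards the bed's +y. Origin: centre of its underside, z up; it stands 54 mm above the bench, its rim at 106 mm.

How it is judged (in metres and radians):
At the end, for the whole second after the job is handed in: The carriage is against the stop at the bed's +y end (within 12 mm), the beaker stands upright (within 10 degrees) in its ring on it and everything is at rest (y of knob in the frame of slide above 0.058 m and angle between beaker's own z axis and vertical below 0.17 rad and horizontal distance between beaker and knob below 0.08 m and height (world z) of beaker below 0.065 m and linear speed of beaker below 0.03 m/s); the robot touches nothing.
It fails at once if the locking tab is touched by the fingers (more than 1 N) after the carriage has moved more than 30 mm from its start (y of knob in the frame of slide above -0.04 m and contact force between the fingers and latch above 1 N).
It fails at once if the beaker is tipped by more than 35 degrees (angle between beaker's own z axis and vertical above 0.61 rad).
It also fails if it takes over 58 s, if anything falls off the work surface, if the arm or the gripper's body presses on something with over 40 N, if the wrist force passes 120 N, or if a joint passes its speed limit or range.

ROBOT

A 6-joint arm with a two-finger parallel gripper is mounted at the origin on a cart in front of the work surface, level with it; the furniture and walls round the work are solid. World frame = base frame: x ahead of the robot, y to its left, z up, the work surface at z = 0. Lengths are in mm, angles in rad, forces in N, time in s.
With the tool pointing down it reaches from about 275 to 1000 mm from the base axis. Payload 8.4 kg.
Tool frame: the origin (TCP) lies on the centre line of the jaws, within the pads' length; the fingertips stand 22 mm ahead of it and the grasp point (between the pads) lies 3 mm ahead of it; z points along the fingers, x is the direction in which the jaws open and shut, and the axes are right-handed (so a half turn about z gives the same grasp; the last joint's range is limited). The gripper opens to 85 mm and grips with 20 to 120 N. Pads are 22 mm wide; open, the fingers measure 114 mm over their backs; the gripper's body (76 mm by 85 mm) begins 54 mm behind the grasp point. The pads swing forward as they close: fully open they stand 13 mm farther back than shut.
Start: joints at [-0.002, 0.353, 1.633, -0, 1.155, -0.002], TCP at [625.002, -0, 253.281] pointing down, gripper open.
Joint ranges: [-2.63, 2.63], [-0.92, 2.1], [0.06, 2.66], [-1.3, 4.44], [0, 2.69], [-3.02, 3.02]. Speed limits (rad/s): [2.22, 2.22, 2.79, 3.14, 3.14, 3.14].

INTERFACE

Orientations are given as [roll, pitch, yaw] about the fixed x, y, z axes, in that order (R = Rz(yaw) Ry(pitch) Rx(roll)).
In Python, from rig import status, viewer, job gives the robot as it stands.
- The arm moves only by the tool send_rows, never from a script. Its argument "plan" is a list of rows, each a list of 3 entries, a list of its own where there are three numbers: the shift along the tool's x, y, z in m, then the turn, a rotation vector about the tool's x, y, z in rad, then the opening, from -1 (shut) to 1 (fully open). In form: [[[x, y, z], [rx, ry, rz], jaw], ...]. A call has exactly 5 rows; each row is the pose to reach, as a shift and turn from the pose measured when the call began, along the tool's axes at that moment; what a row does not reach only later rows make up. A row lasts 1/12 s, in which the tool goes at most 41.7 mm and 7.16 degrees, less where a joint would pass 70% of its speed; a pose out of reach is approached as far as the arm can. A call with a gripper value outside its range is refused whole. The fingers move at their own pace and stop on an object; "squeeze" is the grip in N (left out, the last holds). Time passes only in rows, so rows that repeat a pose let the fingers close, or fill a call up. It gives the time, the measured TCP pose, the force and the opening at its end, in the units of the state.
- status.sense(): the state, without advancing time (a new reading comes with each control period).
- viewer.grab_frame(name): name is "scene" or "side" or "wrist"; returns the picture (400x640x3 uint8, red, green, blue); there is no depth.
- viewer.camera_params(name): a dict with "intrinsics" (3x3 intrinsics, pixels), "dist_coeffs" ([k1, k2, p1, p2, k3] as OpenCV has them; the pictures are not rectified), "xyz" and "orientation" of the camera in the world. Camera axes: x right, y down, z forward; pixel columns grow to the right and rows downward; lengths in mm; the calibration is good to about 2 mm. A picture is of the moment at which its call begins: read the wrist's pose just before it. camera_params takes no time and is no camera call; for the wrist camera it gives the pose at the moment of the call.
- job.sign_off(): hands the job in, once; it reports no verdict.
Trained networks look in the newest picture that a camera, given by its name, has taken for a name from the list of things; names that differ only in an ending like _2 or _b are one class to them, and where a whole thing is asked for, a point or a joint stands for the part that bears it (a point fixed in the world has none). Each returns a list of dicts, best first, with "p" (0 to 1); they miss things now and then, are a little off and sometimes report something else, mostly with a low value. They report only what shows in the picture. A call takes as long as a camera call.
- viewer.cut_out(label, camera): "mask" (400x640 bool, what is visible of it) and "extent" ([left, top, width, height] in pixels, round what is visible of it).
The state is a dict: "clock": time; "qpos": joint angles; "qvel": joint speeds; "joint_efforts": joint torques, N m; "eef_pos": TCP position; "tcp_rot": TCP orientation; "contact_force": force on the tool from outside, world axes, zero at the start; "wrist_torque": the same for the moment, N m; "opening": opening from 0.0 (shut) to 1.0 (fully open).
Only numpy, scipy, OpenCV 4.12 (cv2) and the standard library are available. Lean on these libraries where they do the work, as an engineer would, in place of code of your own. Each camera call takes 0.05 s, during which the arm holds its last target.

## Working session

There is one attempt and no reset: what is moved stays moved. The work goes in short steps, Python scripts to look and compute and a tool call to move; the robot and the scene stay as the last step left them, time stands still between calls to the robot, and variables do not carry over. Pictures are saved under pics/ and viewed, and the job is handed in when it is done.

Besides the shell and the picture viewer there is one more tool, called after "Emit:" as name(argument=value, ...) on one line, values as JSON. send_rows: Moves the arm, as the interface text tells. Its arguments: {"type":"object","properties":{"plan":{"type":"array"},"squeeze":{"type":"number"}},"required":["plan"]}

```bash
mkdir -p pics; cat > h.py <<'E'
import numpy as np,cv2
from rig import status,viewer,job
from scipy.spatial.transform import Rotation as R
def cam(n):
    p=viewer.camera_params(n);return p
E
python3 - <<'E'
from h import *
print(status.sense())
for n in ["scene","side","wrist"]:
    p=cam(n);print(n,p)
    im=viewer.grab_frame(n);cv2.imwrite(f"pics/a_{n}.png",im[:,:,::-1])
    for l in ["knob","latch","beaker","slide"]:
        try:
            r=viewer.cut_out(l,n)
            for d in r[:2]:
                ys,xs=np.nonzero(d["mask"]);print(n,l,round(d["p"],2),d["extent"],xs.mean().round(1),ys.mean().round(1))
        except Exception as e: print(l,e)
E
```

```text
{'clock': 0.0, 'qpos': array([-2.42445780e-03,  3.53643093e-01,  1.63416625e+00,  7.67991866e-06,
        1.15518451e+00, -2.38525654e-03]), 'qvel': array([ 0.00126918, -0.00051749, -0.00115659,  0.00167613, -0.00106097,
        0.00123754]), 'joint_efforts': array([-2.03471049e-03, -6.05236173e+01, -3.42063046e+01, -2.62302356e-04,
        9.48130677e-03,  3.61521288e-06]), 'eef_pos': array([ 6.24541119e+02, -1.19188624e-02,  2.52551071e+02]), 'tcp_rot': array([-3.14158229e+00,  1.40117578e-03, -4.22996850e-05]), 'contact_force': array([0.52961932, 0.65876959, 0.392743  ]), 'wrist_torque': array([-0.00698623, -0.05769681, -0.03061254]), 'opening': 1.0026402239732948}
scene {'intrinsics': array([[450.84640999,   0.        , 309.29041978],
       [  0.        , 450.84640999, 206.77604782],
       [  0.        ,   0.        ,   1.        ]]), 'dist_coeffs': array([-0.0172393,  0.       ,  0.       ,  0.       ,  0.       ]), 'xyz': array([144.76329508, 401.93341116, 657.18760091]), 'orientation': array([-2.33538148,  0.02048756, -2.33506453])}
scene knob 0.9 [247.3, 186.7, 116.9, 84.5]
[... 703 characters left out ...]
7, 26.9, 32.4] 318.5 171.5
side slide 0.76 [275.3, 131.6, 84.9, 139.3] 319.0 208.4
wrist {'intrinsics': array([[290.66347062,   0.        , 319.97304654],
       [  0.        , 290.66347062, 200.4642609 ],
       [  0.        ,   0.        ,   1.        ]]), 'dist_coeffs': array([-0.02314706,  0.        ,  0.        ,  0.        ,  0.        ]), 'xyz': array([624.80067673,  66.96832105, 374.02970742]), 'orientation': array([2.86964504e+00, 9.84119184e-04, 5.28827840e-04])}
wrist knob 0.9 [221.7, 77.8, 131.0, 178.7] 282.2 169.4
wrist latch 0.59 [270.4, 219.6, 25.3, 22.5] 282.1 231.6
wrist beaker 0.95 [256.8, 82.0, 49.7, 52.7] 280.3 109.7
wrist slide 0.77 [225.2, 0.0, 142.6, 266.2] 288.9 126.1
```

```bash
python3 -c "
import cv2,numpy as np
a=cv2.imread('pics/a_wrist.png')[0:300,160:440]
b=cv2.imread('pics/a_side.png')[120:290,250:390]
c=cv2.imread('pics/a_scene.png')[160:350,150:390]
cv2.imwrite('pics/b1.png',cv2.resize(a,None,fx=2,fy=2,interpolation=2))
cv2.imwrite('pics/b2.png',cv2.resize(b,None,fx=3.5,fy=3.5,interpolation=2))
cv2.imwrite('pics/b3.png',cv2.resize(c,None,fx=3,fy=3,interpolation=2))
"
```

```text
(no output)
```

View pics/b1.png

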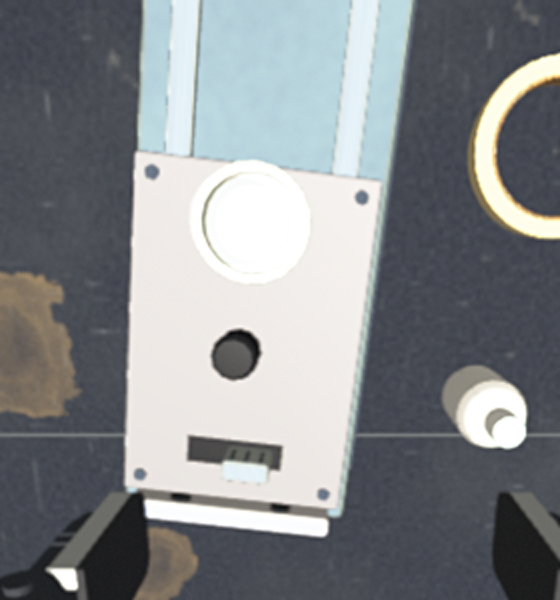

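View pics/b2.png

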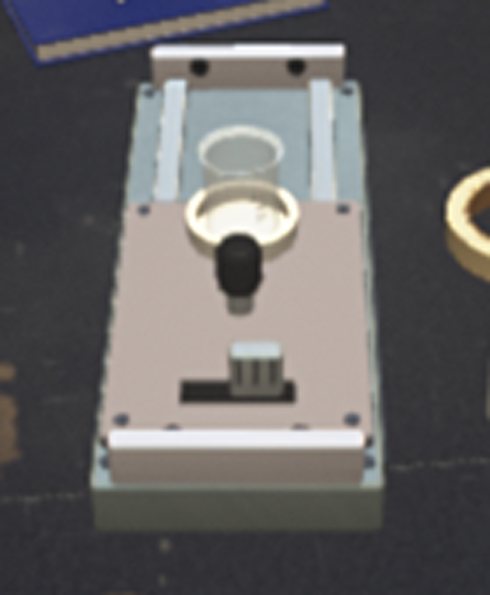

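View pics/b3.png

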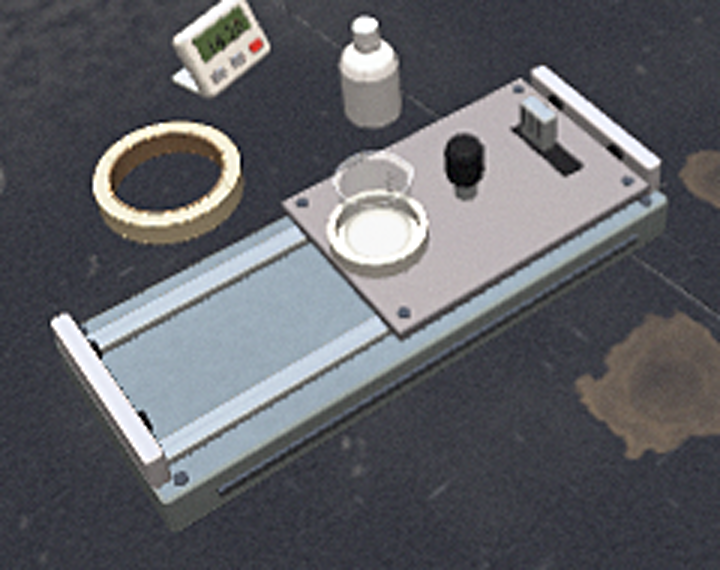

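```bash
cat >> h.py <<'E'
def ray(n,uv,p=None):
    p=p or cam(n)
    q=cv2.undistortPoints(np.array([[uv]],float),p["intrinsics"],p["dist_coeffs"])[0,0]
    d=R.from_euler("xyz",p["orientation"]).as_matrix()@np.r_[q,1]
    return np.array(p["xyz"]),d/np.linalg.norm(d)
def onz(n,uv,z,p=None):
    o,d=ray(n,uv,p);return (o+d*(z-o[2])/d[2]).round(1)
def tri(l):
    A=0;b=0
    for n,uv in l:
        o,d=ray(n,uv);M=np.eye(3)-np.outer(d,d);A=A+M;b=b+M@o
    return np.linalg.solve(A,b).round(1)
E
python3 - <<'E'
from h import *
w=lambda x,y:(160+x/2,y/2)
s=lambda x,y:(250+x/3.5,120+y/3.5)
c=lambda x,y:(150+x/3,160+y/3)
print("knob tri",tri([("wrist",w(236,354)),("side",s(239,265)),("scene",c(464,158))]))
print("knob z80",onz("wrist",w(236,354),85),onz("side",s(239,265),80),onz("scene",c(464,158),80))
print("screws w")
for q in [(151,172),(361,197),(139,474),(323,494)]: print(onz("wrist",w(*q),52))
print("screws s")
for q in [(144,210),(343,209),(121,420),(352,420)]: print(onz("side",s(*q),52))
print("screws c")
for q in [(404,313),(302,203),(627,181),(518,90)]: print(onz("scene",c(*q),52))
print("latch",tri([("wrist",(282.1,231.6)),("side",(322.6,224.4)),("scene",(329.4,200.3))]))
print("latch top w",onz("wrist",w(246,472),81),"side",onz("side",s(257,350),81),"scene",onz("scene",c(539,108),81))
print("beaker base",onz("side",s(241,218),60), onz("wrist",w(250,221),62))
E
```

```text
knob tri [581.8  10.6  80.7]
knob z80 [582.2  10.9  85. ] [582.   11.7  80. ] [582.2  10.7  80. ]
screws w
[536.5 100.9  52. ]
[646.1  88.4  52. ]
[516.4 -68.3  52. ]
[626.4 -81.1  52. ]
screws s
[537.6 103.9  52. ]
[646.8  90.8  52. ]
[517.2 -65.6  52. ]
[626.5 -78.9  52. ]
screws c
[535.8 102.7  52. ]
[645.5  90.   52. ]
[516.4 -66.3  52. ]
[625.1 -78.7  52. ]
latch [582.2 -53.9  69.1]
latch top w [584.5 -54.8  81. ] side [583.9 -56.2  81. ] scene [580.6 -52.9  81. ]
beaker base [589.3  78.7  60. ] [588.6  76.   62. ]
```

Emit:
send_rows(plan=[[[-0.022, -0.006, 0.02], [0, 0, 0.06], 1], [[-0.0425, -0.011, 0.05], [0, 0, 0.117], 1], [[-0.0425, -0.011, 0.08], [0, 0, 0.117], 1], [[-0.0425, -0.011, 0.1], [0, 0, 0.117], 1], [[-0.0425, -0.011, 0.1], [0, 0, 0.117], 1]], squeeze=40)

```text
clock: 1.17
eef_pos: [579.6, 11.1, 149.5]
tcp_rot: [3.141, 0.006, -0.117]
contact_force: [-0.0, -0.6, -0.7]
opening: 1.001
```

```bash
cat > st.py <<'E'
from h import *
s=status.sense();K=np.array([582,11,80.]);yaw=-.117
e=np.array([np.cos(yaw),np.sin(yaw),0]);u=np.array([-np.sin(yaw),np.cos(yaw),0])
d=s["eef_pos"]-K
print("t",s["clock"],s["eef_pos"].round(1),s["tcp_rot"].round(3),"F",s["contact_force"].round(1),"F bed x,y",round(s["contact_force"]@e,1),round(s["contact_force"]@u,1),"open",round(s["opening"],3))
print("rel to initial knob, bed x,y",round(d@e,1),round(d@u,1))
E
python3 st.py
```

```text
t 1.1667 [579.6  11.1 149.5] [ 3.141  0.006 -0.117] F [-0.  -0.6 -0.7] F bed x,y 0.1 -0.6 open 1.001
rel to initial knob, bed x,y -2.4 -0.2
```

Emit:
send_rows(plan=[[[0.001, 0, 0.015], [0, 0, 0], 1], [[0.002, 0, 0.035], [0, 0, 0], 1], [[0.002, 0, 0.055], [0, 0, 0], 1], [[0.002, 0, 0.066], [0, 0, 0], 1], [[0.002, 0, 0.066], [0, 0, 0], 1]])

```text
clock: 1.58
eef_pos: [580.4, 10.8, 82.2]
tcp_rot: [3.14, 0.009, -0.117]
contact_force: [-1.3, 0.8, -0.8]
opening: 1.0
```

```bash
python3 st.py; python3 - <<'E'
from h import *
cv2.imwrite("pics/c.png",cv2.resize(viewer.grab_frame("side")[100:300,220:420,::-1],None,fx=3,fy=3))
E
```

```text
t 1.5833 [580.4  10.8  82.2] [ 3.14   0.009 -0.117] F [-1.3  0.8 -0.8] F bed x,y -1.4 0.6 open 1.0
rel to initial knob, bed x,y -1.5 -0.4
```

View pics/c.png

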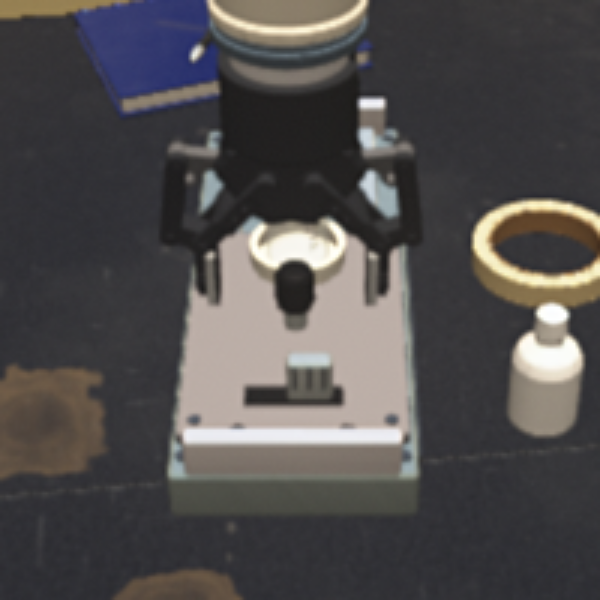

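The open fingers (crop px 210 and 375, row 278) straddle the knob (295, 287). Close.

Emit:
send_rows(plan=[[[0, 0, 0], [0, 0, 0], -1], [[0, 0, 0], [0, 0, 0], -1], [[0, 0, 0], [0, 0, 0], -1], [[0, 0, 0], [0, 0, 0], -1], [[0, 0, 0], [0, 0, 0], -1]], squeeze=40)

```text
clock: 2.05
eef_pos: [581.5, 10.8, 84.1]
tcp_rot: [3.141, 0.007, -0.117]
contact_force: [-0.3, 0.1, 0.4]
opening: 0.303
```

Emit:
send_rows(plan=[[[0, 0, 0], [0, 0, 0], -1], [[0, 0, 0], [0, 0, 0], -1], [[0, 0, 0], [0, 0, 0], -1], [[0, 0, 0], [0, 0, 0], -1], [[0, 0, 0], [0, 0, 0], -1]])

```text
clock: 2.47
eef_pos: [581.8, 10.7, 84.3]
tcp_rot: [3.141, 0.006, -0.117]
contact_force: [1.8, -0.5, 1.0]
opening: 0.264
```

```bash
python3 st.py
```

```text
t 2.4667 [581.8  10.7  84.3] [ 3.141  0.006 -0.117] F [ 1.8 -0.5  1. ] F bed x,y 1.8 -0.3 open 0.264
rel to initial knob, bed x,y -0.2 -0.3
```

Emit:
send_rows(plan=[[[0, -0.002, 0], [0, 0, 0], -1], [[0, -0.004, 0], [0, 0, 0], -1], [[0, -0.006, 0], [0, 0, 0], -1], [[0, -0.008, 0], [0, 0, 0], -1], [[0, -0.008, 0], [0, 0, 0], -1]])

```text
clock: 2.88
eef_pos: [582.3, 15.5, 84.3]
tcp_rot: [3.135, 0.006, -0.115]
contact_force: [-0.0, -23.5, 2.7]
opening: 0.26
```

```bash
python3 st.py
```

```text
t 2.8833 [582.3  15.5  84.3] [ 3.135  0.006 -0.115] F [ -0.  -23.5   2.7] F bed x,y 2.7 -23.4 open 0.26
rel to initial knob, bed x,y -0.2 4.5
```

Force has risen to 23 N after about 4.5 mm, so the carriage is locked. Back off, let go, rise.

Emit:
send_rows(plan=[[[0, 0.003, 0], [0, 0, 0], -1], [[0, 0.0045, 0], [0, 0, 0], -1], [[0, 0.0045, 0], [0, 0, 0], 1], [[0, 0.0045, 0], [0, 0, 0], 1], [[0, 0.0045, 0], [0, 0, 0], 1]])

```text
clock: 3.3
eef_pos: [581.5, 11.4, 84.2]
tcp_rot: [3.135, 0.007, -0.115]
contact_force: [0.0, 0.5, -0.3]
opening: 0.681
```

Emit:
send_rows(plan=[[[0, 0, 0], [0, 0, 0], 1], [[0, 0, 0], [0, 0, 0], 1], [[0, 0, -0.02], [0, 0, 0], 1], [[0, 0, -0.05], [0, 0, 0], 1], [[0, 0, -0.05], [0, 0, 0], 1]])

```text
clock: 3.72
eef_pos: [584.5, 12.0, 138.6]
tcp_rot: [3.136, 0.001, -0.114]
contact_force: [1.6, 0.5, 0.6]
opening: 1.001
```

```bash
python3 st.py; python3 - <<'E'
from h import *
for n in ["wrist","side"]:
    im=viewer.grab_frame(n)
    for l in ["latch","beaker"]:
        for d in viewer.cut_out(l,n)[:1]:
            ys,xs=np.nonzero(d["mask"]);print(n,l,round(d["p"],2),d["extent"],xs.mean().round(1),ys.mean().round(1),onz(n,(xs.mean(),ys.mean()),69))
    cv2.imwrite(f"pics/d_{n}.png",im[:,:,::-1])
E
```

```text
t 3.7167 [584.5  12.  138.6] [ 3.136e+00  1.000e-03 -1.140e-01] F [1.6 0.5 0.6] F bed x,y 1.5 0.7 open 1.001
rel to initial knob, bed x,y 2.4 1.3
wrist latch 0.88 [309.0, 285.2, 36.4, 34.1] 328.0 301.8 [580.9 -52.3  69. ]
wrist beaker 0.98 [274.2, 79.6, 83.4, 91.8] 315.5 125.1 [585.7  75.   69. ]
side latch 0.68 [314.0, 215.2, 20.3, 17.8] 322.6 224.6 [582.6 -53.8  69. ]
side beaker 0.97 [306.4, 155.5, 27.3, 32.6] 318.2 172.0 [590.3  99.8  69. ]
```

View pics/d_wrist.png

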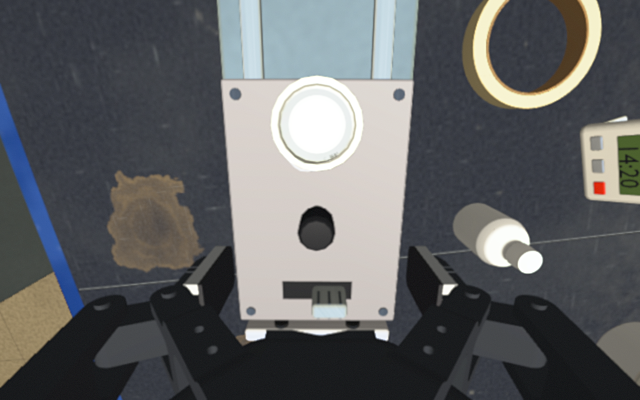

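Emit:
send_rows(plan=[[[0.002, 0.025, 0], [0, 0, 0], 1], [[0.005, 0.05, 0], [0, 0, 0], 1], [[0.006, 0.0665, 0], [0, 0, 0.003], 1], [[0.006, 0.0665, 0.02], [0, 0, 0.003], 1], [[0.006, 0.0665, 0.03], [0, 0, 0.003], 1]])

```text
clock: 4.43
eef_pos: [578.3, -56.0, 101.8]
tcp_rot: [3.135, 0.01, -0.119]
contact_force: [-0.1, -1.0, -0.5]
opening: 0.999
```

```bash
python3 st.py
```

```text
t 4.4333 [578.3 -56.  101.8] [ 3.135  0.01  -0.119] F [-0.1 -1.  -0.5] F bed x,y 0.1 -1.1 open 0.999
rel to initial knob, bed x,y 4.2 -67.0
```

Emit:
send_rows(plan=[[[0.002, -0.001, 0.005], [0, 0, 0], 1], [[0.004, -0.002, 0.015], [0, 0, 0], 1], [[0.004, -0.002, 0.024], [0, 0, 0], 1], [[0.004, -0.002, 0.024], [0, 0, 0], 1], [[0.004, -0.002, 0.024], [0, 0, 0], 1]])

```text
clock: 4.85
eef_pos: [581.9, -54.2, 77.0]
tcp_rot: [3.135, 0.012, -0.118]
contact_force: [-0.9, 0.1, 1.1]
opening: 0.999
```

```bash
python3 st.py; python3 - <<'E'
from h import *
cv2.imwrite("pics/e.png",cv2.resize(viewer.grab_frame("side")[100:300,220:420,::-1],None,fx=3,fy=3))
E
```

```text
t 4.85 [581.9 -54.2  77. ] [ 3.135  0.012 -0.118] F [-0.9  0.1  1.1] F bed x,y -0.9 0.0 open 0.999
rel to initial knob, bed x,y 7.6 -64.7
```

View pics/e.png

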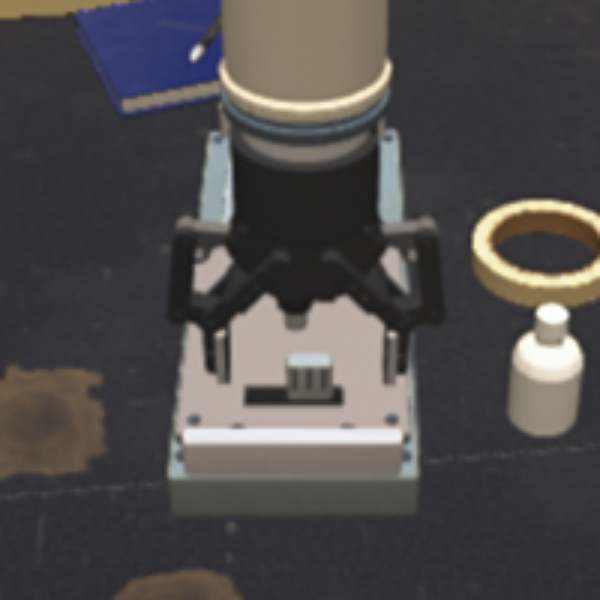

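The fingers (crop px 220 and 392, row 370) straddle the tab (309, 375). Grip it gently.

Emit:
send_rows(plan=[[[0, 0, -0.001], [0, 0, 0], -1], [[0, 0, -0.001], [0, 0, 0], -1], [[0, 0, -0.001], [0, 0, 0], -1], [[0, 0, -0.001], [0, 0, 0], -1], [[0, 0, -0.001], [0, 0, 0], -1]], squeeze=20)

```text
clock: 5.32
eef_pos: [582.5, -54.3, 78.9]
tcp_rot: [3.135, 0.01, -0.119]
contact_force: [0.8, -0.3, 6.7]
opening: 0.296
```

Emit:
send_rows(plan=[[[0, 0, 0], [0, 0, 0], -1], [[0, 0, 0], [0, 0, 0], -1], [[0, 0, 0], [0, 0, 0], -1], [[0, 0, 0], [0, 0, 0], -1], [[0, 0, 0], [0, 0, 0], -1]])

```text
clock: 5.73
eef_pos: [582.6, -54.4, 79.0]
tcp_rot: [3.135, 0.01, -0.119]
contact_force: [0.0, -0.1, 3.0]
opening: 0.297
```

```bash
python3 st.py
```

```text
t 5.7333 [582.6 -54.4  79. ] [ 3.135  0.01  -0.119] F [ 0.  -0.1  3. ] F bed x,y 0.0 -0.1 open 0.297
rel to initial knob, bed x,y 8.2 -64.8
```

Emit:
send_rows(plan=[[[-0.005, 0, 0], [0, 0, 0], -1], [[-0.01, 0, 0], [0, 0, 0], -1], [[-0.015, 0, 0], [0, 0, 0], -1], [[-0.02, 0, 0], [0, 0, 0], -1], [[-0.024, 0, 0], [0, 0, 0], -1]])

```text
clock: 6.15
eef_pos: [560.0, -51.7, 79.4]
tcp_rot: [3.135, 0.006, -0.118]
contact_force: [21.5, -2.3, -23.4]
opening: 0.298
```

```bash
python3 st.py
```

```text
t 6.15 [560.  -51.7  79.4] [ 3.135  0.006 -0.118] F [ 21.5  -2.3 -23.4] F bed x,y 21.7 0.2 open 0.298
rel to initial knob, bed x,y -14.5 -64.8
```

Tab is at its other end (x ≈ -14, end-stop force felt). Release and return to the knob.

Emit:
send_rows(plan=[[[0.001, 0, 0], [0, 0, 0], -1], [[0.001, 0, 0], [0, 0, 0], 1], [[0.001, 0, 0], [0, 0, 0], 1], [[0.001, 0, 0], [0, 0, 0], 1], [[0.001, 0, 0], [0, 0, 0], 1]])

```text
clock: 6.57
eef_pos: [560.7, -51.7, 79.4]
tcp_rot: [3.135, 0.006, -0.118]
contact_force: [0.0, 0.0, -0.4]
opening: 0.852
```

Emit:
send_rows(plan=[[[0, 0, 0], [0, 0, 0], 1], [[0, 0, -0.015], [0, 0, 0], 1], [[0, 0, -0.04], [0, 0, 0], 1], [[0, 0, -0.06], [0, 0, 0], 1], [[0, 0, -0.06], [0, 0, 0], 1]])

```text
clock: 6.98
eef_pos: [563.4, -51.6, 143.1]
tcp_rot: [3.135, 0.001, -0.119]
contact_force: [1.6, -1.1, 1.2]
opening: 1.003
```

```bash
python3 st.py; python3 - <<'E'
from h import *
cv2.imwrite("pics/f.png",cv2.resize(viewer.grab_frame("side")[100:300,220:420,::-1],None,fx=3,fy=3))
E
```

```text
t 6.9833 [563.4 -51.6 143.1] [ 3.135e+00  1.000e-03 -1.190e-01] F [ 1.6 -1.1  1.2] F bed x,y 1.7 -0.9 open 1.003
rel to initial knob, bed x,y -11.2 -64.4
```

View pics/f.png

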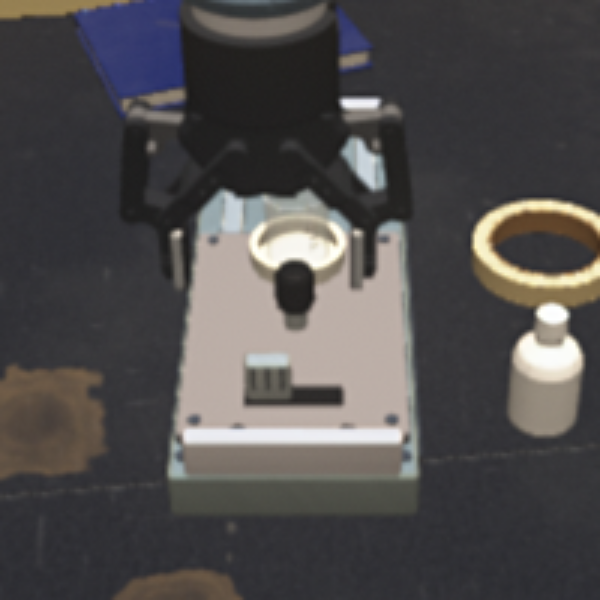

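The tab (crop px 267, 378) is now at the left end of its slot, and the knob is unmoved (295, 287). Go to the knob.

Emit:
send_rows(plan=[[[0.004, -0.025, 0], [0, 0, 0], 1], [[0.008, -0.05, 0], [0, 0, 0], 1], [[0.0112, -0.0645, 0], [0.006, 0, 0], 1], [[0.0112, -0.0645, 0.01], [0.006, 0, 0], 1], [[0.0112, -0.0645, 0.02], [0.006, 0, 0], 1]])

```text
clock: 7.45
eef_pos: [581.2, 11.4, 120.0]
tcp_rot: [3.141, 0.002, -0.117]
contact_force: [-0.4, 0.2, -0.2]
opening: 0.998
```

```bash
python3 st.py
```

```text
t 7.45 [581.2  11.4 120. ] [ 3.141e+00  2.000e-03 -1.170e-01] F [-0.4  0.2 -0.2] F bed x,y -0.4 0.1 open 0.998
rel to initial knob, bed x,y -0.9 0.3
```

Emit:
send_rows(plan=[[[0.001, 0, 0.01], [0, 0, 0], 1], [[0.002, 0, 0.025], [0, 0, 0], 1], [[0.002, 0, 0.037], [0, 0, 0], 1], [[0.001, 0, 0.037], [0, 0, 0], 1], [[0.001, 0, 0.037], [0, 0, 0], -1]], squeeze=40)

```text
clock: 7.87
eef_pos: [580.8, 10.7, 81.6]
tcp_rot: [3.141, 0.005, -0.117]
contact_force: [0.6, -0.0, -0.2]
opening: 0.883
```

Emit:
send_rows(plan=[[[0, 0, 0], [0, 0, 0], -1], [[0, 0, 0], [0, 0, 0], -1], [[0, 0, 0], [0, 0, 0], -1], [[0, 0, 0], [0, 0, 0], -1], [[0, 0, 0], [0, 0, 0], -1]])

```text
clock: 8.28
eef_pos: [581.8, 10.6, 82.4]
tcp_rot: [3.141, 0.003, -0.117]
contact_force: [0.8, -1.0, 2.4]
opening: 0.263
```

Emit:
send_rows(plan=[[[0, 0, 0], [0, 0, 0], -1], [[0, 0, 0], [0, 0, 0], -1], [[0, 0, 0], [0, 0, 0], -1], [[0, 0, 0], [0, 0, 0], -1], [[0, 0, 0], [0, 0, 0], -1]])

```text
clock: 8.7
eef_pos: [581.8, 10.6, 82.5]
tcp_rot: [3.141, 0.003, -0.117]
contact_force: [0.6, -1.0, -1.1]
opening: 0.267
```

```bash
python3 st.py
```

```text
t 8.7 [581.8  10.6  82.5] [ 3.141e+00  3.000e-03 -1.170e-01] F [ 0.6 -1.  -1.1] F bed x,y 0.7 -0.9 open 0.267
rel to initial knob, bed x,y -0.2 -0.4
```

Emit:
send_rows(plan=[[[0, -0.002, 0], [0, 0, 0], -1], [[0, -0.004, 0], [0, 0, 0], -1], [[0, -0.006, 0], [0, 0, 0], -1], [[0, -0.008, 0], [0, 0, 0], -1], [[0, -0.01, 0], [0, 0, 0], -1]])

```text
clock: 9.12
eef_pos: [583.0, 20.7, 82.5]
tcp_rot: [3.141, 0.003, -0.117]
contact_force: [1.9, -1.9, -0.0]
opening: 0.261
```

```bash
python3 st.py
```

```text
t 9.1167 [583.   20.7  82.5] [ 3.141e+00  3.000e-03 -1.170e-01] F [ 1.9 -1.9 -0. ] F bed x,y 2.1 -1.6 open 0.261
rel to initial knob, bed x,y -0.2 9.8
```

It moves freely at about 2 N. Continue gently.

Emit:
send_rows(plan=[[[0, -0.004, 0], [0, 0, 0], -1], [[0, -0.009, 0], [0, 0, 0], -1], [[0, -0.014, 0], [0, 0, 0], -1], [[0, -0.019, 0], [0, 0, 0], -1], [[0, -0.024, 0], [0, 0, 0], -1]])

```text
clock: 9.53
eef_pos: [585.9, 45.2, 82.5]
tcp_rot: [3.141, 0.003, -0.117]
contact_force: [1.5, -2.4, -0.1]
opening: 0.26
```

Emit:
send_rows(plan=[[[0, -0.005, 0], [0, 0, 0], -1], [[0, -0.01, 0], [0, 0, 0], -1], [[0, -0.015, 0], [0, 0, 0], -1], [[0, -0.02, 0], [0, 0, 0], -1], [[0, -0.025, 0], [0, 0, 0], -1]])

```text
clock: 9.95
eef_pos: [588.8, 70.6, 82.4]
tcp_rot: [3.141, 0.003, -0.117]
contact_force: [1.0, -2.4, -0.5]
opening: 0.264
```

Emit:
send_rows(plan=[[[0, -0.005, 0], [0, 0, 0], -1], [[0, -0.01, 0], [0, 0, 0], -1], [[0, -0.015, 0], [0, 0, 0], -1], [[0, -0.02, 0], [0, 0, 0], -1], [[0, -0.025, 0], [0, 0, 0], -1]])

```text
clock: 10.37
eef_pos: [591.8, 95.9, 82.4]
tcp_rot: [3.141, 0.003, -0.117]
contact_force: [1.9, -2.7, -0.2]
opening: 0.264
```

```bash
python3 st.py
```

```text
t 10.3667 [591.8  95.9  82.4] [ 3.141e+00  3.000e-03 -1.170e-01] F [ 1.9 -2.7 -0.2] F bed x,y 2.2 -2.4 open 0.264
rel to initial knob, bed x,y -0.1 85.5
```

Emit:
send_rows(plan=[[[0, -0.005, 0], [0, 0, 0], -1], [[0, -0.01, 0], [0, 0, 0], -1], [[0, -0.015, 0], [0, 0, 0], -1], [[0, -0.02, 0], [0, 0, 0], -1], [[0, -0.025, 0], [0, 0, 0], -1]])

```text
clock: 10.78
eef_pos: [594.9, 121.2, 82.5]
tcp_rot: [3.141, 0.003, -0.117]
contact_force: [1.3, -2.9, -0.5]
opening: 0.261
```

Emit:
send_rows(plan=[[[0, -0.005, 0], [0, 0, 0], -1], [[0, -0.009, 0], [0, 0, 0], -1], [[0, -0.013, 0], [0, 0, 0], -1], [[0, -0.017, 0], [0, 0, 0], -1], [[0, -0.02, 0], [0, 0, 0], -1]])

```text
clock: 11.2
eef_pos: [597.3, 141.5, 82.5]
tcp_rot: [3.141, 0.003, -0.117]
contact_force: [1.9, -2.6, 0.2]
opening: 0.266
```

Emit:
send_rows(plan=[[[0, -0.002, 0], [0, 0, 0], -1], [[0, -0.004, 0], [0, 0, 0], -1], [[0, -0.006, 0], [0, 0, 0], -1], [[0, -0.008, 0], [0, 0, 0], -1], [[0, -0.01, 0], [0, 0, 0], -1]])

```text
clock: 11.62
eef_pos: [598.2, 149.9, 82.4]
tcp_rot: [3.138, 0.003, -0.116]
contact_force: [1.0, -22.8, 4.3]
opening: 0.264
```

```bash
python3 st.py
```

```text
t 11.6167 [598.2 149.9  82.4] [ 3.138e+00  3.000e-03 -1.160e-01] F [  1.  -22.8   4.3] F bed x,y 3.7 -22.5 open 0.264
rel to initial knob, bed x,y -0.1 139.8
```

Stop reached at 139.8 mm with 22 N. Relax slightly, open, rise.

Emit:
send_rows(plan=[[[0, 0, 0], [0, 0, 0], -1], [[0, 0, 0], [0, 0, 0], -1], [[0, 0, 0], [0, 0, 0], 1], [[0, 0, 0], [0, 0, 0], 1], [[0, 0, 0], [0, 0, 0], 1]])

```text
clock: 12.03
eef_pos: [598.0, 150.2, 82.4]
tcp_rot: [3.138, 0.003, -0.116]
contact_force: [0.4, 1.0, -0.3]
opening: 0.685
```

Emit:
send_rows(plan=[[[0, 0, 0], [0, 0, 0], 1], [[0, 0, 0], [0, 0, 0], 1], [[0, 0, 0], [0, 0, 0], 1], [[0, 0, -0.015], [0, 0, 0], 1], [[0, 0, -0.03], [0, 0, 0], 1]])

```text
clock: 12.45
eef_pos: [597.2, 150.2, 111.8]
tcp_rot: [3.137, 0.006, -0.116]
contact_force: [0.6, -0.0, 0.8]
opening: 0.996
```

Emit:
send_rows(plan=[[[0, 0, -0.02], [0, 0, 0], 1], [[0, 0, -0.05], [0, 0, 0], 1], [[0, 0, -0.08], [0, 0, 0], 1], [[0, 0, -0.09], [0, 0, 0], 1], [[0, 0, -0.09], [0, 0, 0], 1]])

```text
clock: 12.87
eef_pos: [599.5, 151.0, 205.0]
tcp_rot: [3.139, 0.0, -0.115]
contact_force: [0.8, 1.0, 0.1]
opening: 0.998
```

Emit:
send_rows(plan=[[[0, 0, 0], [0, 0, 0], 1], [[0, 0, 0], [0, 0, 0], 1], [[0, 0, 0], [0, 0, 0], 1], [[0, 0, 0], [0, 0, 0], 1], [[0, 0, 0], [0, 0, 0], 1]])

```text
clock: 13.28
eef_pos: [599.0, 150.9, 203.8]
tcp_rot: [3.139, 0.002, -0.115]
contact_force: [-0.5, -0.1, 0.0]
opening: 1.001
```

```bash
python3 st.py; python3 - <<'E'
from h import *
a=viewer.grab_frame("side")[70:300,200:430,::-1];b=viewer.grab_frame("scene")[130:360,130:400,::-1]
p=cam("wrist");c=viewer.grab_frame("wrist")
for d in viewer.cut_out("beaker","wrist")[:1]: print(d["p"],d["extent"])
cv2.imwrite("pics/g1.png",cv2.resize(np.hstack([a,b]),None,fx=1.6,fy=1.6))
cv2.imwrite("pics/g2.png",c[:,:,::-1])
E
```

```text
t 13.2833 [599.  150.9 203.8] [ 3.139e+00  2.000e-03 -1.150e-01] F [-0.5 -0.1  0. ] F bed x,y -0.5 -0.1 open 1.001
rel to initial knob, bed x,y 0.5 140.9
0.79 [292.5, 91.2, 57.5, 63.2]
```

View pics/g1.png

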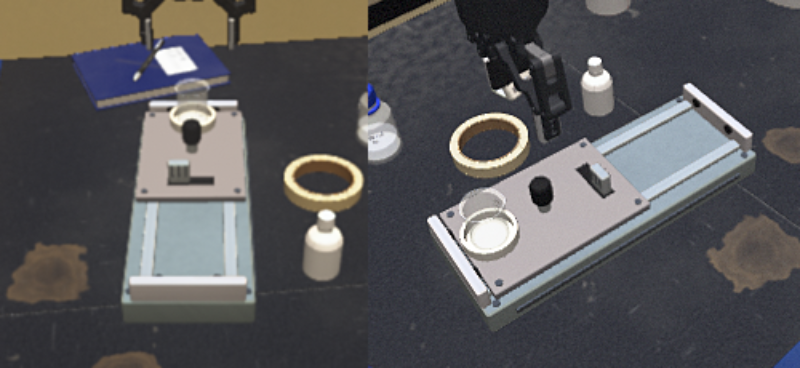

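View pics/g2.png

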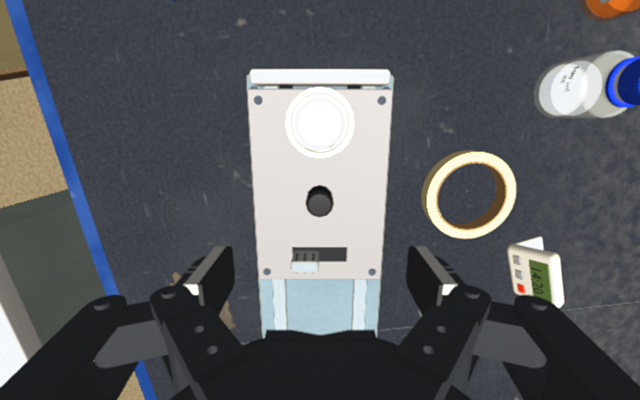

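The carriage is against the far end plate (wrist px 320, 80). The beaker stands upright in its ring (320, 122), and the gripper is well clear.

```bash
python3 -c "
from h import *
print(job.sign_off())"
```

```text
the job is handed in; nothing more can be done
None
```

The carriage is against the stop at the +y end with the beaker still upright in its ring, and I handed the job in at about 13.4 s.

- **Lock:** On the first pull the carriage gave about 4.5 mm, then held at 23 N, so it was locked. I let go of the knob and slid the tab from about x = +8 to x = -14 mm, the other end of its slot. I did not touch it again.
- **Slide:** I gripped the knob again and moved the carriage 139.8 mm at about 2–3 N. It then met the stop with 22 N.
- **Last checks:** The final pictures show the carriage against the end plate, and the gripper open about 200 mm above the bench. The contact force reads about zero. I judged that the beaker is upright by eye from the pictures and did not measure its angle.

No check failed or disagreed. The 4.5 mm of give when locked is slightly more than the stated 3 mm, probably from flex in the arm and grip.

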